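# Load the cheese log portioner and feed it up snug with the ratchet trigger

## Robot

A 7-joint arm with a two-finger parallel gripper is mounted at the origin on a cart in front of the work surface, level with it; the furniture and walls round the work are solid. World frame = base frame: x ahead of the robot, y to its left, z up, the work surface at z = 0. Lengths are in mm, angles in rad, forces in N, time in s.
With the tool pointing down it reaches from about 350 to 900 mm from the base axis. Payload 7.2 kg.
Tool frame: the origin (TCP) lies at the very end of the fingers, on their centre line; the grasp point (between the pads) lies 19 mm behind it; z points along the fingers, y is the line along which they close (so a half turn about z gives the same grasp; the last joint's range is limited). The gripper opens to 85 mm and grips with 20 to 120 N. Pads are 22 mm wide; open, the fingers measure 114 mm over their backs; the gripper's body (76 mm by 85 mm) begins 54 mm behind the grasp point. The pads swing forward as they close: fully open they stand 13 mm farther back than shut.
Start: joints at [-1.17, 0.411, -0.013, 1.596, 0.006, 1.134, -0.082], TCP at [282.394, 557.568, 231.297] pointing down, gripper open.
Joint ranges: [-2.95, 2.95], [-0.29, 1.99], [-1.47, 1.44], [0.14, 2.54], [-1.03, 4.17], [0.13, 1.85], [-2.86, 2.86]. Speed limits (rad/s): [2.39, 2.39, 3.01, 3.01, 3.14, 3.14, 3.14].

## Interface

Orientations are given as a unit quaternion [w, x, y, z].
In Python, from rig import move_to, move_linear, move_joints, move_gripper, wait, ik, state, snapshot, IKError, job_done gives the robot as it stands. The module is installed in compiled form; this text tells all that it offers. Calls block until the motion is done:
- move_to(position, orientation): joint-space move of the TCP to a pose.
- move_linear(position, speed=150, rotation=None, force_limit=None): straight line of the TCP; rotation=None keeps the orientation; speed is the mean speed in mm/s. With force_limit (N) it stops when the force on the tool has changed by that much, and returns True; else False.
- move_joints(angles): joint-space move.
- move_gripper(opening, strength=None): opening from 0.0 (shut) to 1.0 (fully open); strength is the grip in N (None keeps the last); returns when the fingers have stopped.
- wait(seconds).
- ik(position, orientation): joint angles nearest the present ones, or None.
- state(): the state.
- snapshot(name): name is "side" or "top" or "wrist"; returns a dict with "img" (384x512x3 uint8, red, green, blue), "K" (3x3 intrinsics, pixels), "distortion" ([k1, k2, p1, p2, k3] as OpenCV has them; the pictures are not rectified), "position" and "rotation" of the camera in the world. Camera axes: x right, y down, z forward; pixel columns grow to the right and rows downward; lengths in mm; the calibration is good to about 2 mm. A picture is of the moment at which its call begins. There is no depth.
A pose or a line that the arm cannot do raises IKError and nothing moves.
- job_done(): hands the job in; it is judged then, once.
The state is a dict: "t": time; "joint_positions": joint angles; "qvel": joint speeds; "joint_efforts": joint torques, N m; "ee_pos": TCP position; "tcp_rot": TCP orientation; "ft_force": force on the tool from outside, world axes, zero at the start; "ft_torque": the same for the moment, N m; "opening": opening from 0.0 (shut) to 1.0 (fully open); "gripper_force": force on a finger pad.
Only numpy, scipy, OpenCV 4.12 (cv2) and the standard library are available. Lean on these libraries where they do the work, as an engineer would, in place of code of your own. Each camera call takes 0.05 s, during which the arm holds its last target. There are 200 camera calls.

## Task

Lay the goat's cheese log that lies by itself (not one of the stacked row) in the two saddles of the log portioner and take your hand off it, then feed it only by pumping the ratchet trigger (pull it right back towards the grip, let it come forward, and again) until the pad holds the log against the stop plate with its sprung stem pushed in about half-way; never push the stem in all the way, for that crushes the cheese. Finish while holding the trigger pulled well back, so that I can draw the wire down through its guide, and leave the single drum and pyramid-shaped cheeses on the open counter where they are.

Things in the scene. Friction and masses are not known exactly. Their poses are not given: they have to be found in the camera images.
- portioner: log portioner, fixed: aluminium base 90 x 345 mm (top at z = 12 mm), two white V saddles, steel stop plate, sprung pad on a toothed bar, trigger unit. Origin on the counter under the log's line; y runs along the log from stop plate (y = -100 mm) to trigger unit (y = 116 to 200 mm), z up; offsets are in this frame. Slotted wire-guide posts at x = 37 either side, y = -98 to -78, z to 82 mm
- saddle_mid (a point): point midway between the saddles, on the axis of a log lying in them (x = 0, y = -28, z = 50 mm); the log's middle belongs near here, its length along y. The saddles are 90-degree V blocks 18 mm long, centred 42 mm either side of this point along y, 32 mm wide (narrower than the log: fingers pass beside them); the base plate lies 38 mm below this point
- stop_face (a point): centre of the face of the stop plate that looks towards the pad (x = 0, y = -100 mm, z = 50 mm); a log bearing on it has its middle 72 mm from it along y
- stop_plate: the stop plate, steel, 56 wide x 5 thick x 74 mm high, upper edge at z = 86 mm; fixed to the portioner and its origin is the portioner's
- pad_face (a point): centre of the pad's flat face that will press the log's end (x = 0, z = 50 mm; at y = 78 mm when feed and pad are 0); moves with the pad
- pad_disc: the white round pad, 36 mm across and 4.5 mm thick, on its sprung stem; not to be pushed by hand. Its origin is not on it: use pad_face
- feed_bar: the toothed steel bar, 12 x 7 mm, at z = 50 mm, that carries pad and stem; its tail sticks out behind the trigger unit, at first as far as y = 343 mm. Not to be pushed by hand; origin is the portioner's when feed is 0
- feed (a joint): advance of the bar towards the stop plate (m): 0 = drawn back, at most 0.064; starts at 0 to 0.014. A ratchet: it moves 6 to 7 mm forward with each full pull of the trigger (the first may give less); a pull of less than about three quarters gains no tooth, and under load the bar then slips back when the trigger is let go
- pad (a joint): how far the pad's stem is pushed into its sleeve against its spring, 500 N/m (m): 0 = free, 0.012 = half-way (a black ring on the stem reaches the sleeve), 0.024 = all the way in. Sliding the log along the saddles takes up to 4 N
- trigger (a joint): trigger angle (rad): 0 = let go (forward, where its spring returns it), 0.38 = pulled right back. Pulling takes about 4 N at its tip at first, up to about 15 N under load; it springs back when let go
- trigger_lever: the black trigger lever, 24 mm wide and 8 mm thick, standing up from its pivot at (x = 0, y = 150, z = 86 mm) across which it turns (pivot axis along x); origin at the pivot
- trigger_tip (a point): axis of the round bar, 16 mm thick and 26 mm long along x, at the trigger's top end, 72 mm from the pivot: at y = 136, z = 157 mm let go; y = 164, z = 157 mm pulled right back (towards +y). Free in front (-y) and above; behind it is a gap of about 65 mm (37 mm when pulled) to the fixed black grip, whose top is at z = 165 mm
- log: the loose grey goat's cheese log, round, 42 mm wide, 38 mm high, 144 mm long along its y axis, about 0.22 kg, lying by itself on the open counter; origin in the middle of its underside as built
- log_mid (a point): centre of the log (19 mm above the counter at first)
- drum_mid (a point): centre of the other loose cheese, an upright drum 63 mm across and 72 mm high; to be left alone
- brick_mid (a point): centre of a loose grey cheese shaped like a cut-off pyramid, 57 x 63 mm and 52 mm high; to be left alone

How it is judged:
By the outcome, as a careful person would: the job done as asked, in the order asked, and still so for the second after the job is handed in, while the arm keeps its last pose, push and grip.
It also fails if it takes over 67 s, if anything falls off the work surface, if the arm or the gripper's body presses on something with over 40 N, if the wrist force passes 120 N, or if a joint passes its speed limit or range.

## Working session

There is one attempt and no reset: what is moved stays moved. The work goes in short steps, each a Python script; the robot and the scene stay as the last script left them, time stands still between calls to the robot, and variables do not carry over. Pictures are saved under pics/ and viewed, at most 10 in all, crops included, and the job is handed in when it is done.

```bash
mkdir -p pics
cat > h.py <<'E'
import numpy as np, cv2, json
from rig import *
def shot(n,f):
    s=snapshot(n); cv2.imwrite('pics/'+f+'.png',s['img'][:,:,::-1])
    np.savez('pics/'+f+'.npz',**{k:np.array(s[k]) for k in s}); return s
def R_(r):
    r=np.array(r,float)
    if r.shape==(3,3): return r
    from scipy.spatial.transform import Rotation as R
    return R.from_quat([r[1],r[2],r[3],r[0]]).as_matrix()
def ray(f,uv,z):
    s=np.load('pics/'+f+'.npz')
    p=cv2.undistortPoints(np.array(uv,float).reshape(-1,1,2),s['K'],s['distortion']).reshape(-1,2)
    d=np.c_[p,np.ones(len(p))]@R_(s['rotation']).T; c=s['position']
    return c+d*((np.array(z,float)-c[2])/d[:,2])[:,None] if np.ndim(z) else c+d*((z-c[2])/d[:,2])[:,None]
def proj(f,P):
    s=np.load('pics/'+f+'.npz'); R=R_(s['rotation'])
    rv=cv2.Rodrigues(R.T)[0]
    return cv2.projectPoints(np.array(P,float).reshape(-1,1,3),rv,-R.T@s['position'],s['K'],s['distortion'])[0].reshape(-1,2)
E
python3 - <<'E'
from h import *
for n in ['top','side']:
    s=shot(n,n+'0'); print(s['position'],s['rotation'],s['K'])
    cv2.imwrite('pics/'+n+'0b.png',cv2.resize(s['img'][:,:,::-1],(800,600),interpolation=cv2.INTER_CUBIC))
print(state())
E
```

```text
[508.19417155  53.71434912 973.31125928] [-0.03689221  0.71389043 -0.69834037  0.03633383] [[382.74823653   0.         255.16463   ]
 [  0.         382.74823653 188.45486242]
 [  0.           0.           1.        ]]
[ 540.93594401 -950.27915877  549.15608538] [-0.55400705  0.83228474 -0.01634542  0.01054156] [[448.16618417   0.         252.15742983]
 [  0.         448.16618417 194.0119666 ]
 [  0.           0.           1.        ]]
{'t': 0.1, 'joint_positions': array([-1.17018069,  0.41182582, -0.01271455,  1.5969848 ,  0.00563492,
        1.13431146, -0.08221109]), 'qvel': array([ 1.27014352e-04, -2.64100696e-03,  2.14582680e-04, -2.65138512e-03,
        4.91085454e-04,  1.41933294e-03,  8.29809242e-05]), 'joint_efforts': array([ 3.04100227e-03, -6.01825976e+01,  6.84478115e-01, -3.00085974e+01,
        1.40641254e-02,  6.51606795e-03,  3.65990400e-05]), 'ee_pos': array([282.22811145, 557.12971828, 230.52347755]), 'tcp_rot': array([-1.06429985e-04,  2.32252217e-01,  9.72655309e-01, -7.39266611e-04]), 'ft_force': array([-1.2247484 , -0.62365423,  0.29421053]), 'ft_torque': array([-0.03514401, -0.00387244,  0.01597069]), 'gripper_force': 0.0, 'opening': 1.001287969387683}
```

View pics/top0b.png

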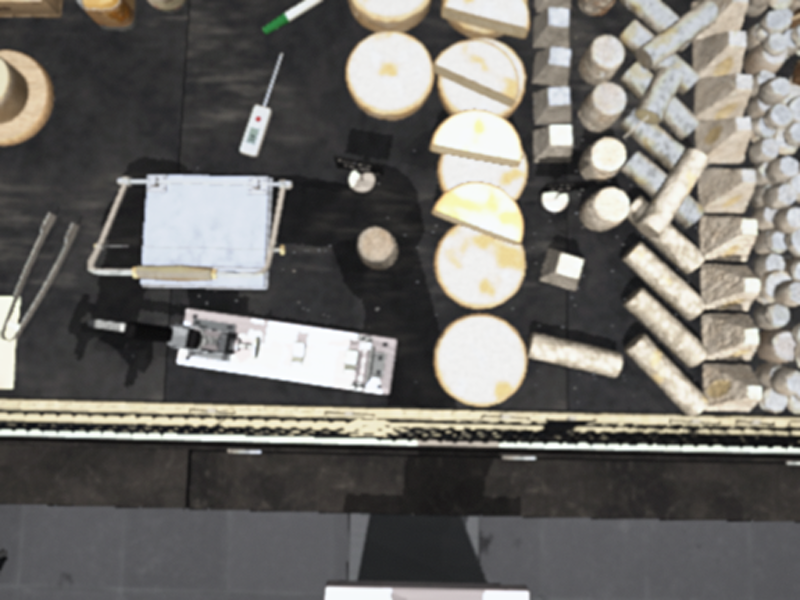

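View pics/side0b.png

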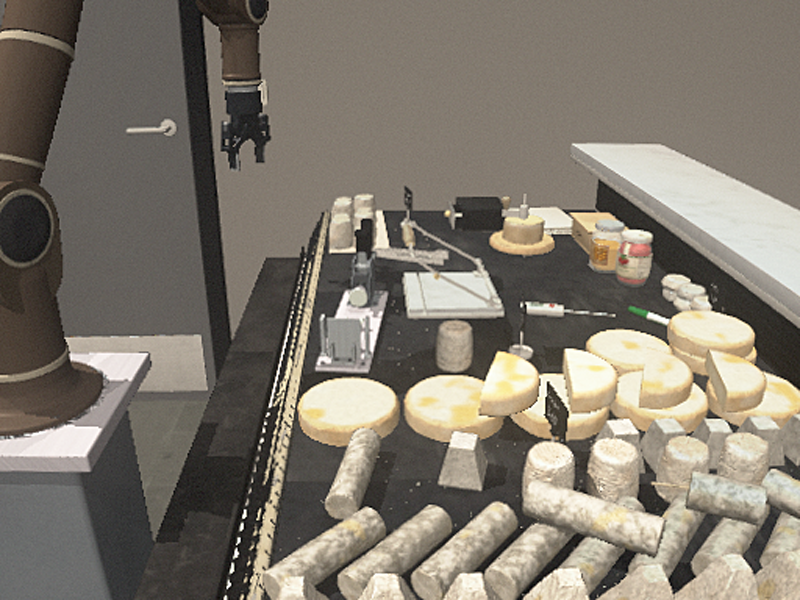

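The top view (800x600) shows the loose log at about (577,355), to the right of the portioner. The portioner runs from (180,335) to (395,370) with its stop plate on the right. The drum is at (378,247) and the pyramid at (563,268). I'll enlarge the parts I need to measure.

Run:
```python
import cv2,numpy as np
i=cv2.imread('pics/top0.png')
a=cv2.resize(i[190:260,50:260],None,fx=3.8,fy=3.8,interpolation=cv2.INTER_CUBIC)
b=cv2.resize(i[190:260,250:460],None,fx=3.8,fy=3.8,interpolation=cv2.INTER_CUBIC)
cv2.imwrite('pics/c1.png',np.vstack([a,b])); print(a.shape)
s=cv2.imread('pics/side0.png')
cv2.imwrite('pics/c2.png',cv2.resize(s[130:340,180:320],None,fx=2.85,fy=2.85,interpolation=cv2.INTER_CUBIC))
```

```text
(266, 798, 3)
```

View pics/c1.png

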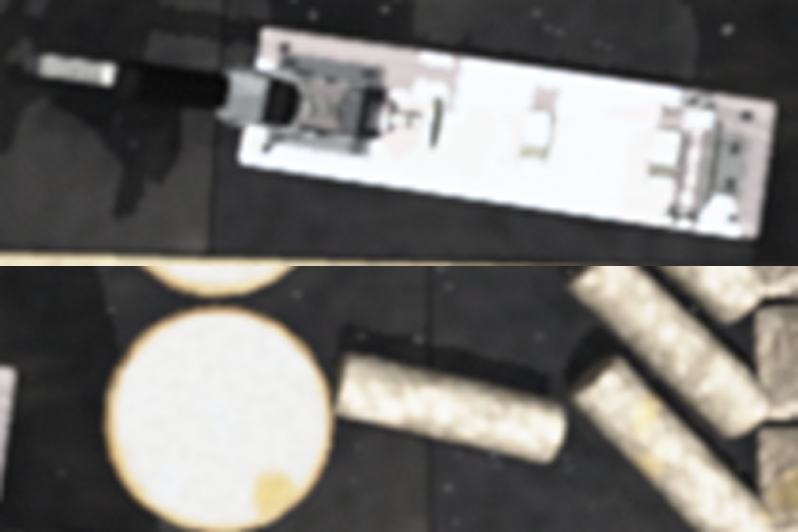

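View pics/c2.png

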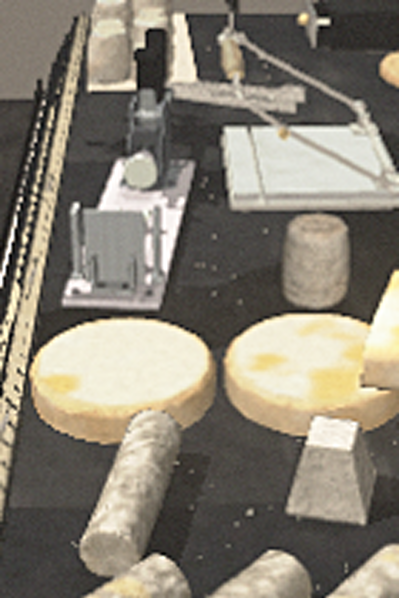

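```bash
cat > fit.py <<'E'
from h import *
from scipy.optimize import least_squares
def px(u,v,y0=190,x0=50): return ((u+.5)/3.8-.5+x0,(v+.5)/3.8-.5+y0)
C=ray('top0',[px(262,27),px(238,165),px(777,102),px(757,240)],12)
print(C.round(1)); L=(C[0]+C[1])/2; Rr=(C[2]+C[3])/2
d=L-Rr; print('len',np.linalg.norm(d[:2]),'w',np.linalg.norm(C[0]-C[1]),np.linalg.norm(C[2]-C[3]))
yaw=np.arctan2(-d[0],d[1]); u=d[:2]/np.linalg.norm(d[:2]); n=np.array([u[1],-u[0]])
print('yaw',yaw,'centre',((L+Rr)/2).round(1))
c=((L+Rr)/2)[:2]
# along-axis features
for nm,p,z in [('saddle+14',(537,108),66-0),('saddle+14b',(533,156),50),('stop top edge',(697,160),86),('pad',(437,122),68),('tail',(38,66),55),('trig',(285,98),157)]:
    P=ray('top0',[px(*p)],z)[0][:2]-c; print(nm,'along',P@u,'x',P@n)
lg=[px(347,355-266),px(338,415-266),px(567,400-266),px(553,460-266)]
lg=[(a+200,b) for a,b in lg]
G=ray('top0',lg,19); print('log',G.round(1),G.mean(0)); e=(G[0]+G[1]-G[2]-G[3])[:2]/2; print(np.linalg.norm(e),np.arctan2(-e[0],e[1]))
E
python3 fit.py
```

```text
[[579.5 399.7  12. ]
 [488.2 410.3  12. ]
 [537.5  56.7  12. ]
 [447.2  67.7  12. ]]
len 345.31257786774523 w 91.94416247047644 90.92822632402213
yaw -0.12045263994369593 centre [513.1 233.6  12. ]
saddle+14 along -25.74527247739769 x 18.923623720951227
saddle+14b along -25.335698417174083 x -11.249666952778002
stop top edge along -130.1967729655748 x 1.6208557631172928
pad along 34.034461488603235 x 1.510019067770453
tail along 293.9120453714849 x -0.04762955693208077
trig along 99.86791705897114 x 4.052261465213683
log [[ 550.5 -159.5   19. ]
 [ 511.2 -153.6   19. ]
 [ 524.2 -303.8   19. ]
 [ 485.  -294.    19. ]] [ 517.71555098 -227.74877049   19.        ]
144.7477429110496 -0.18259464634406097
```

```bash
cat >> h.py <<'E'
def down(deg):
    a=np.radians(deg)/2; return [0,float(np.cos(a)),float(np.sin(a)),0]
E
python3 - <<'E'
from h import *
q=lambda u,v:((u+.5)/2.85-.5+180,(v+.5)/2.85-.5+130)
S=ray('side0',[q(116,209),q(63,304),q(160,308)],[86,12,12]); print(S.round(1))
c=np.array([513.1,233.6]); y=-.12045; u=np.array([-np.sin(y),np.cos(y)]);n=np.array([u[1],-u[0]])
for s in S: print((s[:2]-c)@u,(s[:2]-c)@n)
for P,a in [((518,-228,5),79.5),((518,-228,5),259.5),((509,200,300),83.1),((509,200,300),263.1)]:
    print(a,ik(P,down(a)))
E
```

```text
[[500.2  99.7  86. ]
 [451.9  59.6  12. ]
 [538.3  49.   12. ]]
-134.45309018023423 3.2904703462214244
-180.11021008576824 -39.84771006870388
-180.2794547094765 47.19390019829926
79.5 [-0.10047052  0.67934073  0.59029296  1.95212444 -0.58511152  0.68566211
  0.67057596]
259.5 [-0.36186212  0.88942377  1.02941768  1.96728978 -1.00104093  0.91164778
 -2.11521375]
83.1 [-0.7938035   0.22649445  0.40354398  1.71341183 -0.09401224  1.2207614
 -0.48762333]
263.1 [-0.37355651  0.22997817 -0.10854292  1.68629383  0.02623486  1.22673656
  2.53305064]
```

Run:
```python
from h import *
move_to((509,215,330),down(83.1))
s=shot('wrist','w1'); print(state()['t'],state()['ee_pos'],s['position'],R_(s['rotation'])[:,2])
cv2.imwrite('pics/w1b.png',cv2.resize(s['img'][:,:,::-1],(800,600),interpolation=cv2.INTER_CUBIC))
```

```text
1.7083 [508.2519618  216.82886408 329.36443812] [516.21472018 288.44100211 472.14897907] [-0.03512295 -0.2829841  -0.95848129]
```

View pics/w1b.png

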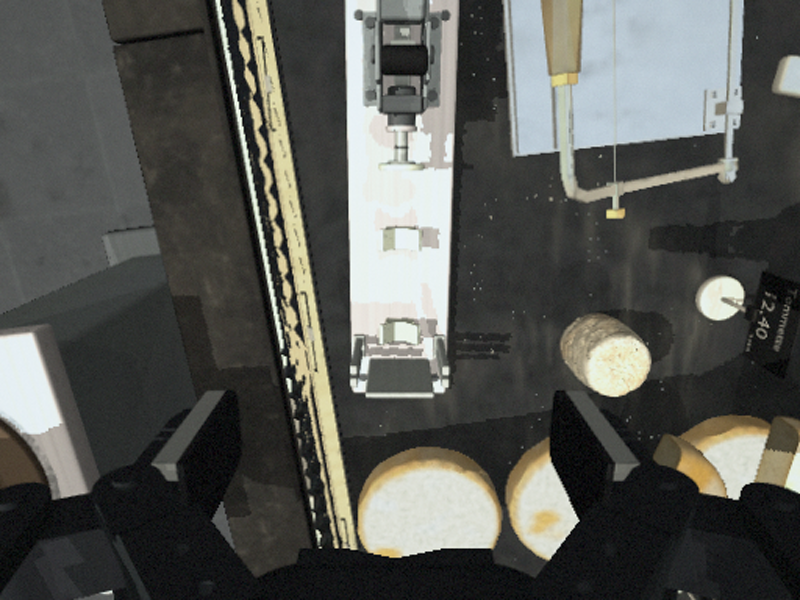

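The wrist view (800x600) looks straight along the portioner. It shows the trigger bar at (405,58), the pad at (402,166) and the saddles at (402,238) and (401,330). The stop plate's upper edge is at about (400,393).

Run:
```python
from h import *
c=np.array([513.1,233.6]); y=-.12045; u=np.array([-np.sin(y),np.cos(y)]);n=np.array([u[1],-u[0]])
for nm,p,z,t in [('trig',(405,58),160,136),('pad',(402,168),66,None),('sad+',(402,238),38,14),('sad-',(401,330),38,-70),('plate L',(366,393),86,-100),('plate R',(435,393),86,-100),('plate bot',(400,360),12,-100),('baseL',(350,300),12,None),('baseR',(451,300),12,None)]:
    P=ray('w1',[((p[0]+.5)*.64-.5,(p[1]+.5)*.64-.5)],z)[0][:2]; d=(P-c); print(nm,P.round(1),'along %.1f x %.1f'%(d@u,d@n), None if t is None else round(t-d@u,1))
```

```text
trig [526.5 333. ] along 100.3 x 1.4 35.7
pad [518.8 271.1] along 37.9 x 1.1 None
sad+ [512.5 213.9] along -19.6 x 1.8 33.6
sad- [502.4 133.9] along -100.3 x 1.4 30.3
plate L [469.8 100.9] along -136.9 x -27.0 36.9
plate R [524.9  94.4] along -136.8 x 28.5 36.8
plate bot [497.2  95.1] along -139.5 x 0.9 39.5
baseL [459.  158.7] along -80.9 x -44.7 None
baseR [549.9 147.9] along -80.6 x 46.8 None
```

```bash
cat >> h.py <<'E'
c_=np.array([513.1,233.6]); yaw=-.12045; U=np.array([-np.sin(yaw),np.cos(yaw)]); N=np.array([U[1],-U[0]])
def W(x,y,z): p=c_+(y-35)*U+(x+.7)*N; return (float(p[0]),float(p[1]),float(z))
E
python3 - <<'E'
from h import *
move_to((518,-228,120),down(79.5))
move_linear((518,-228,25),speed=150)
print(move_linear((518,-228,3),speed=60,force_limit=8))
move_gripper(0.3,25); s=state(); print(s['t'],s['ee_pos'],s['opening'],s['gripper_force'])
move_linear((518,-228,140),speed=150)
s=state(); print(s['opening'],s['gripper_force'],s['ft_force'])
move_to(W(0,-22,150),down(83.1))
s=state(); print(s['t'],s['ee_pos'],s['opening'],W(0,-22,150))
shot('wrist','w2'); shot('side','s2')
a=cv2.imread('pics/w2.png');b=cv2.imread('pics/s2.png')[60:300,150:330]
cv2.imwrite('pics/m2.png',np.hstack([cv2.resize(a,(480,360)),cv2.resize(b,(270,360))]))
E
```

```text
False
5.2667 [ 518.27833725 -228.12134984    3.39725385] 0.47517444479121373 25.342848305081134
0.47150457536352464 25.43003504863009 [-0.45823407 -0.18087665 -2.37031674]
7.8333 [507.39901847 175.42453067 150.07119087] 0.47411289539179924 (506.9458676001589, 176.92887283276232, 150.0)
```

View pics/m2.png

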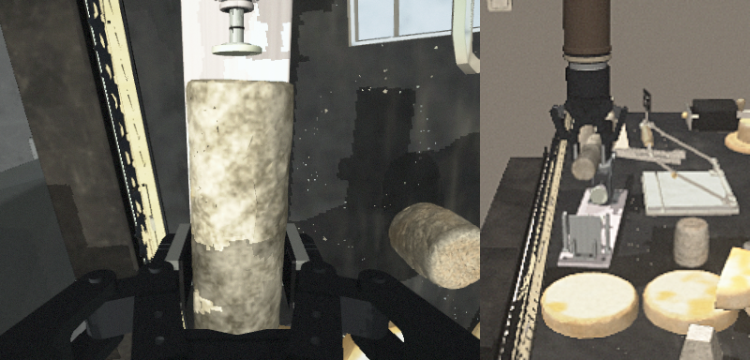

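The log sits square and centred between the fingers. Its far end is at about (240,80) in the left picture. I'll check its length offset in the hand and lower it.

Run:
```python
from h import *
for z in (166,182):
    P=ray('w2',[(256,85)],z)[0][:2]; e=state()['ee_pos'][:2]; print(z,(P-e)@U,(P-e)@N)
move_linear(W(0,-22,60),speed=100)
print(move_linear(W(0,-22,34),speed=30,force_limit=6)); s=state(); print(s['t'],s['ee_pos'],s['ft_force'])
shot('side','s3'); shot('wrist','w3')
a=cv2.imread('pics/w3.png');b=cv2.imread('pics/s3.png')[120:260,190:295]
cv2.imwrite('pics/m3.png',np.hstack([cv2.resize(a,(480,360)),cv2.resize(b,(270,360))]))
```

```text
166 74.57094170004511 0.6652453304776745
182 74.26182541902844 0.5128579353148546
True
9.7667 [507.17035561 176.8358149   35.00755408] [0.75188055 0.29580283 2.87973516]
```

View pics/m3.png

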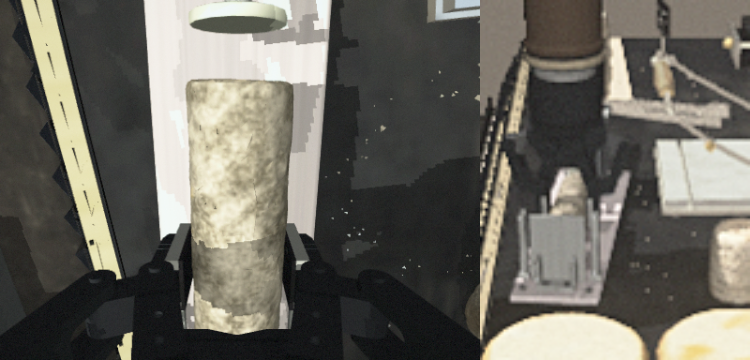

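Contact came at the expected height, and the log lies in the saddles clear of both the plate and the pad. I'll release it, then find the trigger.

Run:
```python
from h import *
move_gripper(0.72); wait(0.2)
p=state()['ee_pos']; move_linear((p[0],p[1],210),speed=150)
shot('wrist','w4')
move_to(W(0,98,215),down(83.1)); move_gripper(0.0)
move_linear(W(0,98,147),speed=120); wait(0.2)
print(state()['ft_force'])
def yy(): 
    s=state(); d=s['ee_pos'][:2]-c_; return round(float(d@U+35),1),round(float(s['ft_force'][:2]@U),1),round(s['t'],1)
print(yy())
print(move_linear(W(0,135,147),speed=35,force_limit=2.5),yy())
print(move_linear(W(0,155,147),speed=35,force_limit=22),yy())
shot('wrist','w5'); shot('side','s5')
a=cv2.imread('pics/w5.png');b=cv2.imread('pics/w4.png')
cv2.imwrite('pics/m5.png',np.hstack([cv2.resize(a,(400,300)),cv2.resize(b,(400,300))]))
```

```text
[0.20265512 0.06395291 1.03624399]
(98.3, 0.1, 13.8)
True (117.6, -1.7, 14.5)
True (143.3, -2.7, 15.4)
```

View pics/m5.png

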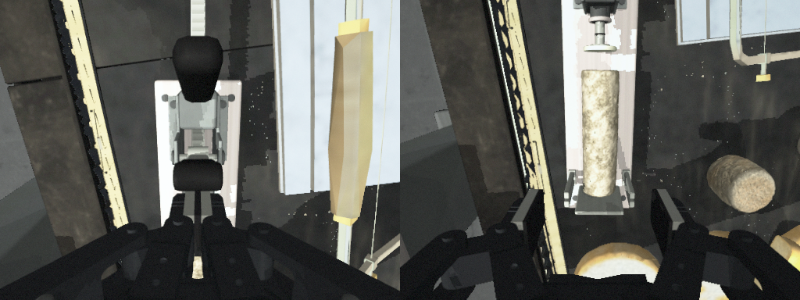

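```bash
cat >> h.py <<'E'
def yy(): 
    s=state(); d=s['ee_pos'][:2]-c_; return round(float(d@U+35),1),round(float(s['ft_force'][:2]@U),1),round(s['t'],1)
def pull(): r=move_linear(W(0,148,147),speed=60,force_limit=25); print('pull',r,yy())
def rel(): move_linear(W(0,111,147),speed=80); wait(.1); print('rel',yy())
def look(f):
    move_linear(W(0,105,200),speed=150); move_linear(W(0,-5,230),speed=170); wait(.15)
    shot('wrist',f); P=proj(f,[W(0,60,50)])[0].astype(int); print(P)
    i=cv2.imread('pics/'+f+'.png'); x,y=P; j=i[max(0,y-60):y+60,max(0,x-60):x+60]
    print('crop origin',max(0,x-60),max(0,y-60)); cv2.imwrite('pics/'+f+'c.png',cv2.resize(j,None,fx=4.8,fy=4.8,interpolation=cv2.INTER_CUBIC))
    print(yy())
def back(): move_linear(W(0,105,200),speed=170); move_linear(W(0,105,147),speed=120)
E
python3 - <<'E'
from h import *
for k in range(3): rel(); pull()
rel(); look('w6')
E
```

```text
rel (111.7, -0.1, 16.1)
pull False (144.3, -12.1, 16.9)
rel (111.9, -0.3, 17.6)
pull False (144.3, -12.9, 18.4)
rel (111.9, 0.5, 19.1)
pull False (144.3, -12.7, 19.9)
rel (111.9, 0.3, 20.6)
[254  99]
crop origin 194 39
(-3.9, -0.6, 22.1)
```

View pics/w6c.png

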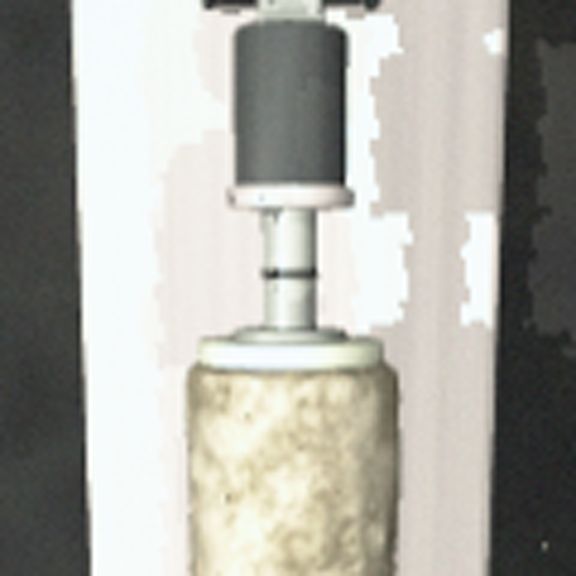

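The ring is at crop y 273 and the sleeve end at 208, about 12.5 mm apart, so the stem is still free and the pad is just touching the log. I'll pump twice more and look again.

Run:
```python
from h import *
for nm,v in [('sleeve',208),('ring',273),('padback',340),('logend',372)]:
    P=ray('w6',[(194+291/4.8,39+v/4.8)],60 if nm in('padback','logend') else 55)[0][:2]-c_; print(nm,P@U+35)
back()
for k in range(2): pull(); rel()
look('w7')
```

```text
sleeve 74.87109529913648
ring 63.19692281831156
padback 51.20867300739577
logend 45.339486972801254
pull False (144.3, -13.1, 24.4)
rel (111.9, -0.3, 25.1)
pull False (144.3, -13.4, 25.8)
rel (111.9, -0.1, 26.5)
[254  99]
crop origin 194 39
(-4.0, 0.5, 28.1)
```

View pics/w7c.png

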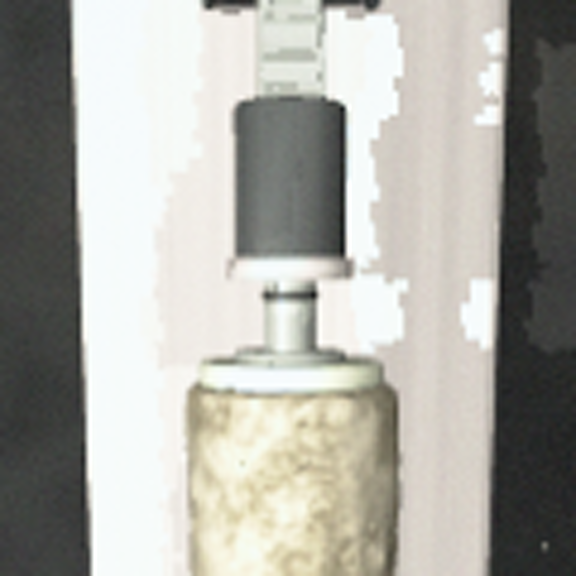

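The ring is now at crop y 295 and the sleeve end at 282, so about 2.5 mm remains and the stem is roughly 9.5–10 mm in. At about 5 N the spring beats the 4 N sliding friction, so the log must be bearing on the stop. From here I'll measure in code. With the hand tilted, the wrist camera can see the bar's tail while I hold the trigger.

```bash
cat >> h.py <<'E'
from scipy.spatial.transform import Rotation as Ro
def prof(f,x,ys,z):
    g=cv2.imread('pics/'+f+'.png',0).astype(np.float32); uv=proj(f,[W(x,y,z) for y in ys]).astype(np.float32)
    return cv2.remap(g,uv[None,:,0],uv[None,:,1],cv2.INTER_LINEAR)[0].round().astype(int),uv
def tilt(t):
    w,x,y,z=down(83.1); r=Ro.from_rotvec(np.radians(t)*np.r_[N,0])*Ro.from_quat([x,y,z,w]); a=r.as_quat(); return [float(v) for v in (a[3],a[0],a[1],a[2])]
E
python3 - <<'E'
from h import *
for f in ('w6','w7'):
    ys=np.arange(85,38,-1); print(f); print(dict(zip(ys.tolist(),prof(f,1,ys,55)[0].tolist())))
for t in (18,-18):
    q=tilt(t); print(t,Ro.from_quat([*q[1:],q[0]]).as_matrix()[:,2],ik(W(0,100,147),q))
E
```

```text
w6
{85: 109, 84: 109, 83: 107, 82: 107, 81: 105, 80: 129, 79: 214, 78: 248, 77: 247, 76: 232, 75: 195, 74: 213, 73: 217, 72: 226, 71: 227, 70: 228, 69: 226, 68: 227, 67: 227, 66: 227, 65: 213, 64: 141, 63: 111, 62: 203, 61: 227, 60: 226, 59: 219, 58: 206, 57: 204, 56: 202, 55: 202, 54: 187, 53: 174, 52: 209, 51: 198, 50: 230, 49: 249, 48: 250, 47: 244, 46: 213, 45: 179, 44: 189, 43: 213, 42: 232, 41: 233, 40: 217, 39: 207}
w7
{85: 113, 84: 111, 83: 108, 82: 109, 81: 109, 80: 114, 79: 117, 78: 115, 77: 116, 76: 116, 75: 117, 74: 115, 73: 116, 72: 115, 71: 113, 70: 115, 69: 116, 68: 114, 67: 138, 66: 212, 65: 246, 64: 247, 63: 239, 62: 221, 61: 198, 60: 128, 59: 125, 58: 199, 57: 220, 56: 208, 55: 203, 54: 203, 53: 203, 52: 203, 51: 204, 50: 202, 49: 183, 48: 208, 47: 202, 46: 219, 45: 247, 44: 249, 43: 249, 42: 223, 41: 183, 40: 188, 39: 209}
18 [ 0.03713116  0.30677806 -0.95105652] [-0.98124779  0.45610424  0.70356819  1.93892846 -0.78969266  0.85881243
  0.06455041]
-18 [-0.03713116 -0.30677806 -0.95105652] [-1.27900941  0.74453362  0.90075146  1.61883148 -0.32192274  1.21791687
 -0.4531678 ]
```

Run:
```python
from h import *
q=tilt(-18); move_to(W(0,92,210),q); move_linear(W(0,92,147),speed=120); wait(.15); print(yy())
print(move_linear(W(0,135,147),speed=35,force_limit=2.5),yy()); 
y=yy()[0]; move_linear(W(0,y-8,147),speed=60); wait(.2); print(yy())
s=shot('wrist','t0'); print(s['position'],yy())
ys=np.arange(240,345,2.5); p,uv=prof('t0',0,ys,53); print(list(zip(ys.tolist(),p.tolist()))); print(uv[0],uv[-1])
```

```text
(92.2, 0.5, 29.4)
True (113.3, -3.7, 30.1)
(105.5, 0.4, 30.6)
[535.2586349  415.46037156 260.14664729] (105.5, 0.7, 30.6)
[(240.0, 0), (242.5, 0), (245.0, 0), (247.5, 0), (250.0, 0), (252.5, 0), (255.0, 0), (257.5, 0), (260.0, 0), (262.5, 0), (265.0, 0), (267.5, 0), (270.0, 0), (272.5, 0), (275.0, 0), (277.5, 0), (280.0, 0), (282.5, 0), (285.0, 0), (287.5, 0), (290.0, 0), (292.5, 0), (295.0, 0), (297.5, 0), (300.0, 0), (302.5, 0), (305.0, 0), (307.5, 0), (310.0, 0), (312.5, 0), (315.0, 0), (317.5, 0), (320.0, 0), (322.5, 0), (325.0, 0), (327.5, 0), (330.0, 0), (332.5, 0), (335.0, 0), (337.5, 0), (340.0, 0), (342.5, 0)]
[254.47214 -90.74387] [ 254.68263 -431.62723]
```

Run:
```python
from h import *
for f in ('w5','t0'):
    ys=np.arange(90,20,-2.5); p,uv=prof(f,0,ys,55); print(f,[(y,int(u[1]),int(a)) for y,u,a in zip(ys,uv,p)],uv[0,0])
# top cam now, hand at trigger rest: is pad/tail visible?
s=shot('top','T0'); i=cv2.imread('pics/T0.png',0)
for ys,z in ((np.arange(100,20,-4),55),(np.arange(345,210,-4),53)):
    p,uv=prof('T0',0,ys,z); p0,_=prof('top0',0,ys,z); print([(int(y),int(a),int(b)) for y,a,b in zip(ys,p,p0)],uv[0])
s=shot('side','S0')
```

```text
w5 [(np.float64(90.0), 260, 25), (np.float64(87.5), 263, 22), (np.float64(85.0), 266, 19), (np.float64(82.5), 269, 23), (np.float64(80.0), 271, 24), (np.float64(77.5), 274, 26), (np.float64(75.0), 277, 37), (np.float64(72.5), 280, 39), (np.float64(70.0), 283, 35), (np.float64(67.5), 285, 33), (np.float64(65.0), 288, 35), (np.float64(62.5), 291, 30), (np.float64(60.0), 294, 30), (np.float64(57.5), 296, 31), (np.float64(55.0), 299, 34), (np.float64(52.5), 302, 37), (np.float64(50.0), 304, 36), (np.float64(47.5), 307, 38), (np.float64(45.0), 309, 38), (np.float64(42.5), 312, 41), (np.float64(40.0), 315, 36), (np.float64(37.5), 317, 32), (np.float64(35.0), 320, 33), (np.float64(32.5), 322, 43), (np.float64(30.0), 325, 42), (np.float64(27.5), 327, 139), (np.float64(25.0), 330, 216), (np.float64(22.5), 332, 220)] 253.7739
t0 [(np.float64(90.0), 177, 22), (np.float64(87.5), 180, 26), (np.float64(85.0), 183, 24), (np.float64(82.5), 185, 18), (np.float64(80.0), 188, 21), (np.float64(77.5), 191, 19), (np.float64(75.0), 194, 23), (np.float64(72.5), 197, 22), (np.float64(70.0), 199, 13), (np.flo
[... 748 characters left out ...]
(52, 163, 248), (48, 174, 248), (44, 146, 248), (40, 141, 248), (36, 130, 248), (32, 134, 249), (28, 151, 250), (24, 152, 248)] [153.11647 220.31895]
[(345, 42, 43), (341, 42, 47), (337, 43, 64), (333, 42, 72), (329, 42, 119), (325, 42, 173), (321, 42, 183), (317, 42, 182), (313, 42, 179), (309, 42, 172), (305, 42, 168), (301, 42, 173), (297, 43, 173), (293, 42, 174), (289, 43, 207), (285, 42, 238), (281, 42, 136), (277, 47, 31), (273, 59, 29), (269, 49, 31), (265, 39, 22), (261, 75, 14), (257, 122, 13), (253, 110, 13), (249, 102, 14), (245, 62, 13), (241, 30, 13), (237, 26, 13), (233, 22, 14), (229, 22, 14), (225, 22, 14), (221, 22, 14), (217, 22, 14), (213, 22, 12)] [ 53.620865 205.79433 ]
```

The top camera still sees the sleeve with the hand at the trigger, so I can track feed from the sleeve's shift while pulling in stages.

```bash
cat >> h.py <<'E'
def avg(f,ys): return np.mean([prof(f,x,ys,58)[0] for x in (-4,-2,0,2,4)],0)
def shift(f,lo,hi,ref='T0'):
    ys=np.arange(lo,hi,.5); a=avg(ref,ys); best=[]
    for d in np.arange(-3,10,.25):
        b=avg(f,ys-d); best.append((np.corrcoef(a,b)[0,1],d))
    return tuple(round(float(v),2) for v in max(best))
E
python3 - <<'E'
from h import *
for i,y in enumerate((123,131,136)):
    move_linear(W(0,y,147),speed=40); wait(.15); shot('top','T%d'%(i+1)); f='T%d'%(i+1)
    print(yy(),'sleeve',shift(f,66,102),'padlog',shift(f,30,56))
ys=np.arange(104,24,-2.); 
for f in ('T0','T3'): print(avg(f,ys).astype(int).tolist())
E
```

```text
(120.4, -9.2, 31.5) sleeve (0.96, 2.25) padlog (1.0, 0.25)
(128.2, -8.9, 32.1) sleeve (0.98, 5.25) padlog (0.99, 0.5)
(133.6, -7.7, 32.5) sleeve (1.0, 7.25) padlog (0.93, 1.0)
[233, 232, 229, 210, 172, 131, 111, 107, 107, 108, 108, 109, 108, 108, 104, 102, 113, 139, 165, 166, 142, 124, 127, 142, 151, 157, 168, 180, 179, 162, 147, 143, 142, 138, 133, 129, 131, 137, 143, 147]
[233, 234, 235, 236, 238, 237, 228, 190, 134, 92, 70, 62, 60, 60, 60, 59, 59, 58, 59, 68, 95, 127, 143, 134, 121, 135, 162, 181, 183, 167, 150, 144, 143, 140, 135, 133, 136, 144, 152, 156]
```

Run:
```python
from h import *
for n,y in (('T4',131),):
    move_linear(W(0,y,147),speed=40); wait(.3); shot('top',n)
    print(yy(),'sleeve vs T0',shift(n,66,102),'vs T3',shift(n,60,100,'T3'),'vs T2',shift(n,60,100,'T2'),'padlog',shift(n,30,56))
```

```text
(130.4, -4.6, 33.2) sleeve vs T0 (0.99, 7.0) vs T3 (1.0, 0.0) vs T2 (1.0, 1.75) padlog (0.94, 1.0)
```

The bar has locked on the next tooth: the sleeve stayed put when I eased the trigger. The stem is a little past half-way at about 15.5 mm. I won't release now, only bring the trigger back as far as it goes without driving the bar further.

Run:
```python
from h import *
move_linear(W(0,135,147),speed=30); wait(.5); shot('top','T5')
print(yy(),'vs T4',shift('T5',60,100,'T4'),'vs T3',shift('T5',60,100,'T3'))
def edge(f):
    ys=np.arange(104,80,-.25); a=avg(f,ys); h=(a.max()+a.min())/2; return float(ys[np.argmax(a<h)])
print([edge('T%d'%k) for k in range(6)])
# lateral: log end & plate check, trigger bar seen in wrist
wait(.5); print(yy(), state()['ft_force'])
```

```text
(133.2, -6.9, 34.0) vs T4 (1.0, 0.25) vs T3 (1.0, 0.25)
[95.75, 94.0, 90.75, 88.5, 88.5, 88.25]
(133.2, -6.8, 34.5) [-0.24065235 -6.78122917  7.25067712]
```

```bash
python3 -c "
from h import *
print(job_done())"
```

```text
the job is handed in; nothing more can be done
None
```

I handed the job in with the log in the saddles against the stop plate, fed only by pumping, and the trigger held about three-quarters back. The stem ended up past half-way, at an estimated 15–16 mm instead of 12 mm (24 mm is all the way in), because the last pull locked one tooth further than I wanted; I did not touch the drum and pyramid cheeses.

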